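# Line up trivet tiles in their corner frame for a hot pan

## Robot

A 6-joint arm with a two-finger parallel gripper is mounted at the origin on a cart in front of the work surface, level with it; the furniture and walls round the work are solid. World frame = base frame: x ahead of the robot, y to its left, z up, the work surface at z = 0. Lengths are in m, angles in rad, forces in N, time in s.
With the tool pointing down it reaches from about 0.325 to 0.9 m from the base axis. Payload 3.5 kg.
Tool frame: the origin (TCP) lies midway between the tips of the shut fingers; the grasp point (between the pads) lies 19 mm behind it (env.grip_depth is the distance from the TCP to the grasp point, in m); z points along the fingers, y is the line along which they close (so a half turn about z gives the same grasp; the last joint's range is limited). The gripper opens to 85 mm and grips with 20 to 120 N. Pads are 22 mm wide; open, the fingers measure 114 mm over their backs; the gripper's body (76 mm by 85 mm) begins 54 mm behind the grasp point. The pads swing forward as they close: fully open they stand 13 mm farther back than shut.
Start: joints at [-1.448, 0.276, -0.026, 1.268, 0, 1.467], TCP at [0.14, -0.609, 0.231] pointing down, gripper open.
Joint ranges: [-3.12, 3.12], [-0.85, 1.88], [-1.08, 1.24], [-1.95, 2.15], [-1.57, 1.53], [-3.14, 3.14]. Speed limits (rad/s): [2.57, 2.57, 3.14, 3.14, 3.14, 3.14].

## Interface

Orientations are given as a unit quaternion [w, x, y, z].
In Python, from station import env gives the robot as it stands.
- The arm moves only by the tool carry_out, never from a script. Its argument "commands" is text: rows parted by semicolons, each of 7 numbers parted by spaces: the shift along the tool's x, y, z in cm, then the turn, a rotation vector about the tool's x, y, z in degrees, then the closure, from -1 (fully open) to 1 (shut). A call has 1 to 10 rows; each row is the pose to reach, as a shift and turn from the pose commanded when the call began, along the tool's axes at that moment; what a row does not reach only later rows make up. A row lasts 1/12 s, in which the tool goes at most 41.7 mm and 7.16 degrees, less where a joint would pass 70% of its speed; a pose out of reach is approached as far as the arm can. A call with a gripper value outside its range is refused whole. The fingers move at their own pace and stop on an object; the grip force is fixed at half the most. Time passes only in rows, so rows that repeat a pose let the fingers close. It gives the time, the measured TCP pose, the force, the opening and the grip force at its end, in the units of the state.
- env.sense(): the state, without advancing time (a new reading comes with each control period).
- env.capture(name): name is "scene" or "top" or "wrist"; returns (picture, depth): 480x640x3 uint8, red, green, blue; 480x640 float32, m along the optical axis (not along the pixel's ray), 0 where there is no reading.
- env.camera_model(name): a dict with "fov_y" (degrees; the focal length in pixels is half the picture's height over the tangent of half this angle, whatever the lens; pixels are square), "cx", "cy" (the principal point, pixels), "R" (3x3) and "t" (3): a world point X has camera coordinates R X + t. Camera axes: x right, y down, z forward; pixel columns grow to the right and rows downward; lengths in m; the calibration is good to about 2 mm. A picture is of the moment at which its call begins: read the wrist's pose just before it. camera_model takes no time and is no camera call; for the wrist camera it gives the pose at the moment of the call.
- env.job_done(): hands the job in; it is judged then, once.
The state is a dict: "time": time; "joint_positions": joint angles; "joint_velocities": joint speeds; "effort": joint torques, N m; "ee_pos": TCP position; "ee_rot": TCP orientation; "ft_force": force on the tool from outside, world axes, zero at the start; "wrist_torque": the same for the moment, N m; "width": finger opening in m; "gripper_force": force on a finger pad.
Only numpy, scipy, OpenCV 4.12 (cv2) and the standard library are available. Lean on these libraries where they do the work, as an engineer would, in place of code of your own. Each camera call takes 0.05 s, during which the arm holds its last target. There are 200 camera calls.

## Task

Make a landing for a hot pan: nudge the three loose tiles into one straight row in the oak corner frame, in any order, each flush against the long rail, then press the row from its open end with a firm push of about 10 to 20 N, held for about half a second, so that it closes up tight against the end stop's bumper. Nobody has measured how far that bumper sticks out, so feel for it; do not ram the frame (never over about 35 N), and leave the tiles lying flat and edge to edge with no visible gaps and the other kitchen things where they stand.

Things in the scene. Friction and masses are not known exactly. Their poses are not given: they have to be found in the camera images.
- frame: fixed oak corner frame, origin at its inner corner on the worktop. The rail (400 long, 18 thick, 20 mm high) runs from there along -y, its inner face the plane x = 0, its wood at x > 0. Open towards the robot (-x) and at the right end (-y). A tile flush with the rail has its centre at x = -44 mm in this frame
- stop: the frame's end stop: darker wooden bar, 18 thick, 20 mm high, at the rail's left end; same origin and axes as the frame, inner face y = 0, x = -90 to 0 mm. It carries a black-faced bumper bar (50 wide, centred at x = -44, 2 to 14 mm high) clamped rigid, its face at y between -6 and -34 mm: how far is not measured and must be felt. The first tile goes against the bumper
- blue_tile: blue glazed square trivet tile with a white diamond on top, 88 x 88 mm, 14 mm thick, about 0.11 to 0.22 kg; too wide for most grippers, it slides on the worktop with a few newtons. Origin at the centre of its underside, x and y axes parallel to its sides, z up. Starts 25 to 65 mm short of the rail, askew by up to 20 degrees, gaps between tiles
- orange_tile: terracotta-orange glazed square trivet tile with a white diamond on top, 88 x 88 mm, 14 mm thick, about 0.11 to 0.22 kg; too wide for most grippers, it slides on the worktop with a few newtons. Origin at the centre of its underside, x and y axes parallel to its sides, z up. Starts 25 to 65 mm short of the rail, askew by up to 20 degrees, gaps between tiles
- green_tile: green glazed square trivet tile with a white diamond on top, 88 x 88 mm, 14 mm thick, about 0.11 to 0.22 kg; too wide for most grippers, it slides on the worktop with a few newtons. Origin at the centre of its underside, x and y axes parallel to its sides, z up. Starts 25 to 65 mm short of the rail, askew by up to 20 degrees, gaps between tiles
- salt_cellar: round dark wooden salt cellar, 91 mm across, 66 high mm; loose bystander standing between robot and tiles; origin at the centre of its underside
- timer: white domed kitchen timer, 67 across, 48 high mm; loose bystander standing between robot and tiles; origin at the centre of its underside
- espresso_cup: blue-grey espresso cup, 63 mm across, 86 with handle, 50 high mm; loose bystander standing between robot and tiles; origin at the centre of its underside
- measure_1: cream measuring spoon, 114 long, 40 wide, 16 high mm; loose bystander standing between robot and tiles; origin at the centre of its underside
- honey: glass honey jar with grey lid, 71 across, 110 high mm; loose bystander standing behind the frame by the wall; origin at the centre of its underside
- mug: off-white mug, 83 across, 117 with handle, 94 high mm; loose bystander standing behind the frame by the wall; origin at the centre of its underside
- pepper_mill: dark wooden pepper mill, 58 across, 160 high mm; loose bystander standing behind the frame by the wall; origin at the centre of its underside
Not all that is in view belongs to the job. Of the things shaped like the blue_tile, the blue one is meant. Of the things shaped like the green_tile, the green one is meant.

How it is judged:
On the way:
1. with all three tiles in a flush, closed row, the row is pressed against the end stop with more than 5 N for 0.2 s (x of each of blue_tile, orange_tile, green_tile in the frame of frame above -0.0465 m and (angle between the x axis of blue_tile and the x axis of frame, either way round below 0.03 rad or angle between the x axis of blue_tile and the y axis of frame, either way round below 0.03 rad) and height (world z) of each of blue_tile, orange_tile, green_tile below 0.003 m and angle between each of blue_tile, orange_tile, green_tile's own z axis and vertical below 0.05 rad and (angle between the x axis of orange_tile and the x axis of frame, either way round below 0.03 rad or angle between the x axis of orange_tile and the y axis of frame, either way round below 0.03 rad) and (angle between the x axis of green_tile and the x axis of frame, either way round below 0.03 rad or angle between the x axis of green_tile and the y axis of frame, either way round below 0.03 rad) and horizontal distance between blue_tile and green_tile below 0.18 m and y of each of blue_tile, orange_tile, green_tile in the frame of frame above -0.26 m and horizontal distance between orange_tile and blue_tile below 0.18 m and horizontal distance between green_tile and orange_tile below 0.18 m and contact force between stop and anything else above 5 N), for 0.2 s.
At the end, for the whole second after the job is handed in: The three tiles, in any order, lie flat and at rest: each within 2.5 mm of flush with the rail and 0.03 rad of square to it, edge to edge with gaps of less than 4 mm in all, and still at the stop's end (every tile's centre within 260 mm of the stop's wooden face) (x of each of blue_tile, orange_tile, green_tile in the frame of frame above -0.0465 m and (angle between the x axis of blue_tile and the x axis of frame, either way round below 0.03 rad or angle between the x axis of blue_tile and the y axis of frame, either way round below 0.03 rad) and height (world z) of each of blue_tile, orange_tile, green_tile below 0.003 m and angle between each of blue_tile, orange_tile, green_tile's own z axis and vertical below 0.05 rad and (angle between the x axis of orange_tile and the x axis of frame, either way round below 0.03 rad or angle between the x axis of orange_tile and the y axis of frame, either way round below 0.03 rad) and (angle between the x axis of green_tile and the x axis of frame, either way round below 0.03 rad or angle between the x axis of green_tile and the y axis of frame, either way round below 0.03 rad) and horizontal distance between blue_tile and green_tile below 0.18 m and y of each of blue_tile, orange_tile, green_tile in the frame of frame above -0.26 m and horizontal distance between orange_tile and blue_tile below 0.18 m and horizontal distance between green_tile and orange_tile below 0.18 m and linear speed of each of blue_tile, orange_tile, green_tile below 0.01 m/s); the robot touches nothing.
It fails at once if the frame (rail or stop) is rammed with more than 35 N (contact force between frame and anything else above 35 N).
It fails at once if a bystander is moved more than 15 mm or tipped (distance of any of salt_cellar, timer, espresso_cup, measure_1, honey, mug, pepper_mill from where it was at the start of the episode above 0.015 m or angle between any of salt_cellar, timer, espresso_cup, measure_1, honey, mug, pepper_mill's own z axis and vertical above 0.3 rad).
It also fails if it takes over 64 s, if anything falls off the work surface, if the arm or the gripper's body presses on something with over 40 N, if the wrist force passes 120 N, or if a joint passes its speed limit or range.

## Working session

There is one attempt and no reset: what is moved stays moved. The work goes in short steps, Python scripts to look and compute and a tool call to move; the robot and the scene stay as the last step left them, time stands still between calls to the robot, and variables do not carry over. Pictures are saved under pics/ and viewed, at most 10 in all, crops included, and the job is handed in when it is done.

Besides the shell and the picture viewer there is one more tool, called after "Call:" in YAML: its name, and indented under it one key for each argument. carry_out: Moves the arm, as the interface text tells. Its arguments: {"type":"object","properties":{"commands":{"type":"string"}},"required":["commands"]}

```bash
mkdir -p pics
cat > h.py <<'E'
import numpy as np,cv2
from station import env
def snap(n,f):
    p,d=env.capture(n); cv2.imwrite(f'pics/{f}.png',cv2.cvtColor(p,cv2.COLOR_RGB2BGR)); np.save(f'pics/{f}.npy',d); return p,d
def ray(n,uv,z):
    m=env.camera_model(n); f=240/np.tan(np.radians(m['fov_y']/2)); R=np.array(m['R']);t=np.array(m['t'])
    c=-R.T@t; out=[]
    for u,v in uv:
        d=R.T@np.array([(u-m['cx'])/f,(v-m['cy'])/f,1]); out.append(c+d*(z-c[2])/d[2])
    return np.array(out)
E
python3 - <<'E'
from h import *
snap('top','top0'); snap('scene','scene0'); print(env.camera_model('top')); s=env.sense();print(s['time'],s['ee_pos'],s['ee_rot'],s['ft_force'])
E
```

```text
{'fov_y': 48.399171959791815, 'cx': 321.0288932264887, 'cy': 239.00704726612875, 'R': array([[ 0.05547718, -0.99845203, -0.00397788],
       [-0.97645739, -0.05342246, -0.20899043],
       [ 0.20845442,  0.01547843, -0.97790959]]), 't': array([-0.02953833,  0.52476755,  1.13131019])}
0.1 [ 0.13984196 -0.60841225  0.23023272] [-1.04767893e-03  9.93631581e-01  1.12672902e-01  5.99032861e-07] [-0.29577988  0.65722228 -0.24421633]
```

View pics/top0.png

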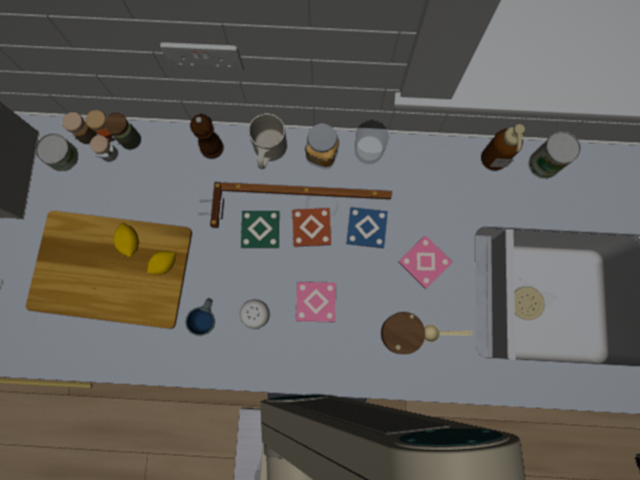

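View pics/scene0.png

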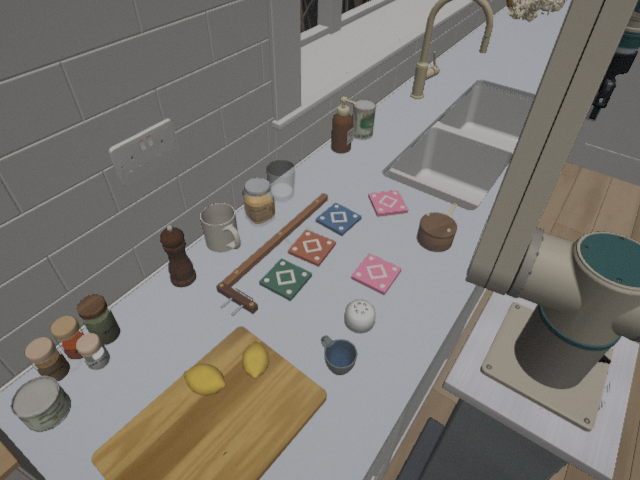

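The top view shows the stop at (216,205), the rail from (217,187) to (391,194), and green (260,229), orange (312,227) and blue (367,227). The two pink tiles at (316,301) and (426,261) have the same shape but the wrong colour, so they are decoys. I'll confirm this in an enlarged crop.

Run:
```python
from h import *
p=cv2.imread('pics/top0.png'); c=p[170:290,200:400]; cv2.imwrite('pics/crop0.png',cv2.resize(c,None,fx=4,fy=4,interpolation=cv2.INTER_CUBIC))
hsv=cv2.cvtColor(p,cv2.COLOR_BGR2HSV)
for n,(u,v) in dict(green=(260,229),orange=(312,227),blue=(367,227)).items():
    reg=np.zeros(p.shape[:2],np.uint8); reg[v-26:v+27,u-27:u+28]=255
    m=((hsv[...,1]>110).astype(np.uint8)*255)&reg
    m[:200]=0
    q=cv2.findContours(m,0,2)[0]; q=max(q,key=cv2.contourArea); b=cv2.boxPoints(cv2.minAreaRect(q))
    w=ray('top',b,0.014); e=w-np.roll(w,1,0)
    print(n,b.round(1).tolist(),'ctr',w.mean(0)[:2].round(4),'L',np.linalg.norm(e,axis=1).round(3),'ang',np.degrees(np.arctan2(e[:,1],e[:,0])).round(1))
```

```text
green [[242.0, 212.0], [278.0, 212.0], [278.0, 246.0], [242.0, 246.0]] ctr [0.5506 0.1423] L [0.081 0.084 0.081 0.083] ang [   5.   -86.9 -175.9   93.1]
orange [[291.8999938964844, 209.60000610351562], [328.5, 207.6999969482422], [330.3999938964844, 244.0], [293.79998779296875, 246.0]] ctr [0.5622 0.0245] L [0.086 0.085 0.086 0.084] ang [   6.7  -83.8 -174.1   96.2]
blue [[346.70001220703125, 243.1999969482422], [350.5, 207.3000030517578], [386.70001220703125, 211.1999969482422], [382.8999938964844, 247.10000610351562]] ctr [ 0.5684 -0.1038] L [0.083 0.086 0.085 0.086] ang [ 86.9  -3.4 -93.2 175.8]
```

View pics/crop0.png

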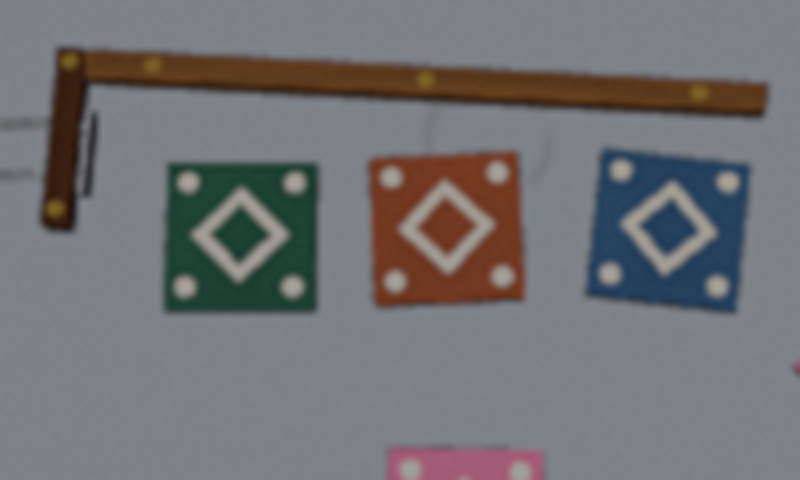

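The crop shows green, orange and blue as the three tiles meant. The rail's lower (inner) edge runs from about (88,82) to (765,115) in crop pixels, and the black bumper is at (92,155). Next I'll work out the frame.

Run:
```python
from h import *
f=lambda l:[(200+a/4,170+b/4) for a,b in l]
a=ray('top',f([(88,82),(765,115)]),0); b=ray('top',f([(85,51),(767,85)]),.02); c=ray('top',f([(74,228),(92,155)]),.02)
for w in (a,b): d=w[0]-w[1]; print(w.round(4).tolist(),np.degrees(np.arctan2(d[1],d[0]))-90)
print(c.round(4).tolist())
print('tl', ray('top',[(316,301),(254,314),(403,333)],.014).round(3).tolist())
# depth-based check of green + rail line
p=cv2.imread('pics/top0.png'); d=np.load('pics/top0.npy')
m=env.camera_model('top'); F=240/np.tan(np.radians(m['fov_y']/2))
v,u=np.mgrid[150:260,200:400]; z=d[150:260,200:400]
X=np.stack([(u-m['cx'])/F*z,(v-m['cy'])/F*z,z],-1)-m['t']; W=X@np.array(m['R']); W=W.reshape(-1,3)
r=W[(W[:,2]>.016)&(W[:,2]<.024)&(W[:,0]>.58)&(W[:,0]<.7)&(abs(W[:,1]-.02)<.18)]
k=np.polyfit(r[:,1],r[:,0],1); print('rail depth centreline x=',k, 'n',len(r), 'zmean',r[:,2].mean())
```

```text
[[0.6422, 0.2418, 0.0], [0.6437, -0.1602, 0.0]] 0.2076834787159214
[[0.655, 0.241, 0.02], [0.6559, -0.1585, 0.02]] 0.12901522772098417
[[0.5485, 0.2373, 0.02], [0.5924, 0.231, 0.02]]
tl [[0.392, 0.003, 0.014], [0.355, 0.14, 0.014], [0.332, -0.193, 0.014]]
rail depth centreline x= [0.01773178 0.64088147] n 1177 zmean 0.019090687033630493
```

Call:
carry_out:
  commands: "41.5 -42.2 8 0 0 12.9 0;41.5 -42.2 8 0 0 12.9 0;41.5 -42.2 8 0 0 12.9 0;41.5 -42.2 8 0 0 12.9 0;41.5 -42.2 8 0 0 12.9 0;41.5 -42.2 8 0 0 12.9 0;41.5 -42.2 8 0 0 12.9 0;41.5 -42.2 8 0 0 12.9 0;41.5 -42.2 8 0 0 12.9 0;41.5 -42.2 8 0 0 12.9 0"

```text
time: 0.93
ee_pos: [0.3565, -0.2553, 0.175]
ee_rot: [-0.0, 1.0, 0.0, -0.0]
ft_force: [1.4, -1.3, 0.2]
width: 0.0425
gripper_force: 0.0
```

Call:
carry_out:
  commands: "8 -14 2 0 0 0 0;8 -14 2 0 0 0 0;8 -14 2 0 0 0 0;8 -14 2 0 0 0 0;8 -14 2 0 0 0 0;8 -14 2 0 0 0 0;8 -14 2 0 0 0 0"

```text
time: 1.52
ee_pos: [0.4357, -0.1171, 0.1552]
ee_rot: [0.0, 1.0, 0.001, -0.0]
ft_force: [-0.3, -0.0, -0.0]
width: 0.0429
gripper_force: 0.0
```

Call:
carry_out:
  commands: "4.4 -1.3 4 0 0 0 0;4.4 -1.3 8 0 0 0 0;4.4 -1.3 11 0 0 0 0;4.4 -1.3 13.5 0 0 0 0;4.4 -1.3 14.7 0 0 0 0;4.4 -1.3 15.2 0 0 0 0;4.4 -1.3 15.2 0 0 0 0;4.4 -1.3 15.2 0 0 0 0"

```text
time: 2.18
ee_pos: [0.4805, -0.1056, 0.0042]
ee_rot: [0.0, 1.0, -0.001, 0.001]
ft_force: [-0.6, -0.2, -0.4]
width: 0.0426
gripper_force: 0.0
```

Run:
```python
from h import *
snap('wrist','w1'); s=env.sense();print(s['ee_pos'],s['ft_force'])
```

```text
[ 0.48118472 -0.10558663  0.00478976] [-0.20072385 -0.24319372  1.2830094 ]
```

View pics/w1.png

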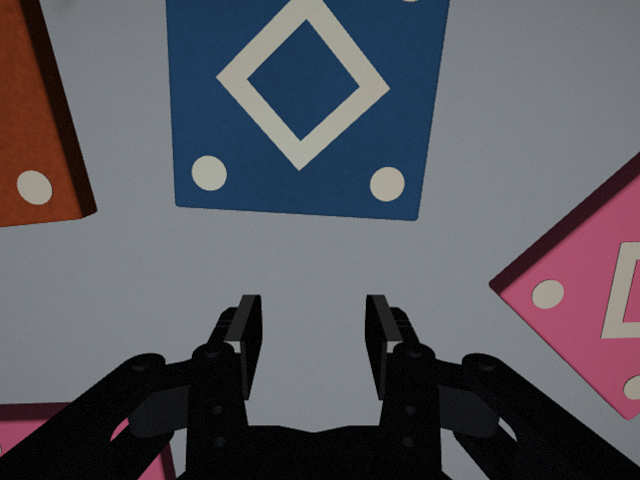

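The wrist view shows the blue tile's front edge at row ~212, centred ahead of the fingers, which are at columns 250 and 375. I'll push it.

Call:
carry_out:
  commands: "1 0 0.2 0 0 0 0;1.6 0 0.2 0 0 0 0;2.2 0 0.2 0 0 0 0;2.8 0 0.2 0 0 0 0;3.4 0 0.2 0 0 0 0;4 0 0.2 0 0 0 0;4.4 0 0.2 0 0 0 0;4.7 0 0.2 0 0 0 0;4.8 0 0.2 0 0 0 0"

```text
time: 2.98
ee_pos: [0.5283, -0.1041, 0.0013]
ee_rot: [-0.0, 1.0, 0.0, -0.0]
ft_force: [-1.4, -0.2, 1.9]
width: 0.0427
gripper_force: 1.0
```

Call:
carry_out:
  commands: "0.2 0 0 0 0 0 0;0.4 0 0 0 0 0 0;0.6 0 0 0 0 0 0;0.7 0 0 0 0 0 0;0.8 0 0 0 0 0 0"

```text
time: 3.4
ee_pos: [0.5363, -0.1043, 0.0015]
ee_rot: [-0.0, 1.0, 0.0, 0.0]
ft_force: [-0.7, 0.9, -0.1]
width: 0.0426
gripper_force: 0.6
```

Call:
carry_out:
  commands: "0.1 0 0 0 0 0 0;0.2 0 0 0 0 0 0;0.3 0 0 0 0 0 0;0.3 0 0 0 0 0 0"

```text
time: 3.73
ee_pos: [0.5395, -0.1043, 0.0016]
ee_rot: [0.0, 1.0, 0.0, 0.0]
ft_force: [-1.0, 0.2, 0.2]
width: 0.043
gripper_force: 0.2
```

Run:
```python
from h import *
p,_=snap('wrist','w2'); s=env.sense();print(s['ee_pos'],s['ft_force'])
```

```text
[ 0.53949154 -0.10431261  0.00161721] [-0.80685538  0.33879337  0.70969825]
```

View pics/w2.png

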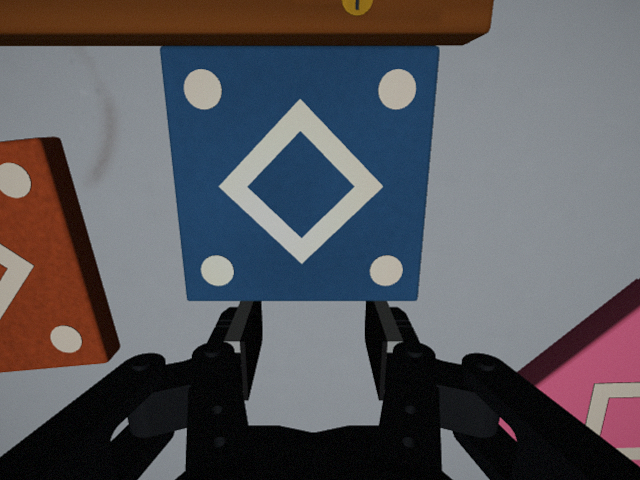

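Blue is square and within a couple of mm of the rail: its far edge is at row 46 and the rail's foot at about row 44. I'll push on until the force rises.

Call:
carry_out:
  commands: "0.1 0 0 0 0 0 0;0.2 0 0 0 0 0 0;0.2 0 0 0 0 0 0"

```text
time: 4.03
ee_pos: [0.5411, -0.1043, 0.0016]
ee_rot: [-0.0, 1.0, 0.0, 0.0]
ft_force: [-1.4, 0.6, 0.8]
width: 0.0428
gripper_force: 0.9
```

Call:
carry_out:
  commands: "0.1 0 0 0 0 0 0;0.2 0 0 0 0 0 0;0.2 0 0 0 0 0 0"

```text
time: 4.28
ee_pos: [0.5413, -0.1042, 0.0013]
ee_rot: [0.0, 1.0, 0.0, -0.002]
ft_force: [-6.0, 0.1, 4.5]
width: 0.0427
gripper_force: 2.9
```

Call:
carry_out:
  commands: "-3 0 0 0 0 0 0;-6.3 0 0 0 0 0 0;-6.3 -4 0 0 0 0 0;-6.3 -8 0 0 0 0 0;-6.3 -11 0 0 0 0 0;-6.3 -12.9 0 0 0 0 0;-6.3 -12.9 0 0 0 0 0;-6.3 -12.9 0 0 0 0 0"

```text
time: 4.95
ee_pos: [0.4811, 0.0254, 0.0018]
ee_rot: [0.0, 1.0, 0.001, 0.001]
ft_force: [0.4, -0.7, 1.0]
width: 0.0428
gripper_force: 0.0
```

Call:
carry_out:
  commands: "1 0 0 0 0 0 0;1.6 0 0 0 0 0 0;2.2 0 0 0 0 0 0;2.8 0 0 0 0 0 0;3.4 0 0 0 0 0 0;4 0 0 0 0 0 0;4.6 0 0 0 0 0 0;5.2 0 0 0 0 0 0;5.5 0 0 0 0 0 0;5.7 0 0 0 0 0 0"

```text
time: 5.78
ee_pos: [0.5377, 0.0246, 0.0015]
ee_rot: [0.0, 1.0, 0.0, 0.0]
ft_force: [-2.8, -0.1, 1.6]
width: 0.0425
gripper_force: 1.2
```

Call:
carry_out:
  commands: "0.1 0 0 0 0 0 0;0.2 0 0 0 0 0 0;0.3 0 0 0 0 0 0;0.4 0 0 0 0 0 0;0.4 0 0 0 0 0 0"

```text
time: 6.2
ee_pos: [0.5411, 0.0248, 0.0015]
ee_rot: [-0.0, 1.0, 0.0, 0.0]
ft_force: [-1.4, 0.0, 0.3]
width: 0.0427
gripper_force: 0.6
```

Call:
carry_out:
  commands: "0.1 0 0 0 0 0 0;0.2 0 0 0 0 0 0;0.2 0 0 0 0 0 0"

```text
time: 6.45
ee_pos: [0.5411, 0.0248, 0.0013]
ee_rot: [-0.0, 1.0, 0.0, -0.002]
ft_force: [-6.0, 0.1, 4.2]
width: 0.0424
gripper_force: 2.7
```

Call:
carry_out:
  commands: "-3.5 0 0 0 0 0 0;-7.3 0 0 0 0 0 0;-7.3 0 0 0 0 0 0;-7.3 -4 0 0 0 0 0;-7.3 -8 0 0 0 0 0;-7.3 -11 0 0 0 0 0;-7.3 -11.7 0 0 0 0 0;-7.3 -11.7 0 0 0 0 0"

```text
time: 7.12
ee_pos: [0.4733, 0.0991, 0.0018]
ee_rot: [-0.015, 1.0, 0.027, -0.0]
ft_force: [-0.4, -0.9, 0.0]
width: 0.0423
gripper_force: 0.0
```

Call:
carry_out:
  commands: "1 0 0 0 0 0 0;1.8 0 0 0 0 0 0;2.5 0 0 0 0 0 0;3.2 0 0 0 0 0 0;3.9 0 0 0 0 0 0;4.6 0 0 0 0 0 0;5.3 0 0 0 0 0 0;6 0 0 0 0 0 0;6.4 0 0 0 0 0 0;6.6 0 0 0 0 0 0"

```text
time: 7.95
ee_pos: [0.5384, 0.1024, 0.0013]
ee_rot: [-0.015, 1.0, 0.027, -0.001]
ft_force: [-3.4, -0.7, 3.0]
width: 0.0427
gripper_force: 1.5
```

Call:
carry_out:
  commands: "0.1 0 0 0 0 0 0;0.2 0 0 0 0 0 0;0.3 0 0 0 0 0 0;0.4 0 0 0 0 0 0;0.4 0 0 0 0 0 0"

```text
time: 8.37
ee_pos: [0.5385, 0.1025, 0.0009]
ee_rot: [-0.015, 1.0, 0.027, -0.004]
ft_force: [-7.3, -1.1, 5.3]
width: 0.0424
gripper_force: 3.6
```

Call:
carry_out:
  commands: "0.1 0 0 0 0 0 0;0.2 0 0 0 0 0 0;0.3 0 0 0 0 0 0;0.3 0 0 0 0 0 0"

```text
time: 8.7
ee_pos: [0.5387, 0.1026, 0.0004]
ee_rot: [-0.015, 0.999, 0.027, -0.007]
ft_force: [-10.9, -2.0, 8.7]
width: 0.0426
gripper_force: 5.7
```

Call:
carry_out:
  commands: "-2 0 -0.2 0 0 0 0;-4 0 -0.3 0 0 0 0;-5 0 -0.3 0 0 0 0;-5 0 -0.3 0 0 0 0"

```text
time: 9.03
ee_pos: [0.4925, 0.1, 0.0041]
ee_rot: [-0.015, 1.0, 0.027, -0.002]
ft_force: [-0.0, 0.2, 0.1]
width: 0.0428
gripper_force: 0.0
```

Run:
```python
from h import *
snap('wrist','w3');p,_=snap('top','top1'); s=env.sense();print(s['ee_pos'],s['ee_rot'],s['ft_force'],np.round(s['joint_positions'],3))
a=cv2.imread('pics/w3.png');b=cv2.imread('pics/top1.png')[170:290,190:410]
cv2.imwrite('pics/c1.png',np.vstack([cv2.resize(a,(500,300),interpolation=cv2.INTER_AREA),cv2.resize(b,(500,273),interpolation=cv2.INTER_CUBIC)]))
```

```text
[0.49631313 0.10007728 0.00487736] [-1.52607087e-02  9.99520813e-01  2.69273287e-02  4.16712527e-04] [ 0.34010289 -0.27340438 -0.63196646] [ 0.054  0.3   -0.539  0.73   0.03   3.141]
```

View pics/c1.png

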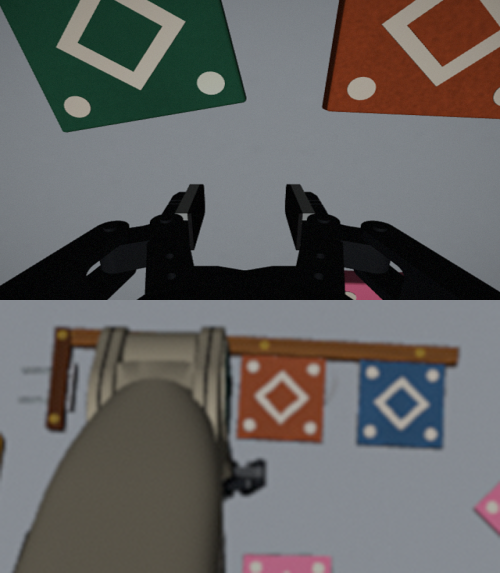

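The wrist joint hit its range limit (j6 = 3.14), so the gripper stopped short and pushed green off-centre. Orange and blue lie flush, and green is still askew. I'll lift, turn the tool half round to bring j6 near 0, then redo green.

Call:
carry_out:
  commands: "-1 0 -3 -1.75 0 -5 0;-1 0 -6 -1.75 0 -5 0;-1 0 -9 -1.75 0 -5 0;-1 0 -9 -1.75 0 -5 0;-1 0 -9 -1.75 0 -5 0"

```text
time: 9.55
ee_pos: [0.4897, 0.097, 0.0973]
ee_rot: [0.0, 0.998, 0.07, 0.004]
ft_force: [-0.2, 0.6, -0.5]
width: 0.0429
gripper_force: 0.0
```

Call:
carry_out:
  commands: "0 0 0 0 0 -7 0;0 0 0 0 0 -14 0;0 0 0 0 0 -21 0;0 0 0 0 0 -28 0;0 0 0 0 0 -35 0;0 0 0 0 0 -42 0;0 0 0 0 0 -49 0;0 0 0 0 0 -56 0;0 0 0 0 0 -63 0;0 0 0 0 0 -70 0"

```text
time: 10.38
ee_pos: [0.4854, 0.0967, 0.0931]
ee_rot: [-0.0, 0.775, 0.632, -0.0]
ft_force: [0.4, 0.5, -0.3]
width: 0.0428
gripper_force: 0.0
```

Call:
carry_out:
  commands: "0 0 0 0 0 -7 0;0 0 0 0 0 -14 0;0 0 0 0 0 -21 0;0 0 0 0 0 -28 0;0 0 0 0 0 -35 0;0 0 0 0 0 -42 0;0 0 0 0 0 -49 0;0 0 0 0 0 -56 0;0 0 0 0 0 -63 0;0 0 0 0 0 -70 0"

```text
time: 11.22
ee_pos: [0.4854, 0.0966, 0.0931]
ee_rot: [-0.0, 0.272, 0.962, -0.0]
ft_force: [0.4, 0.8, -0.3]
width: 0.0428
gripper_force: 0.0
```

Call:
carry_out:
  commands: "0 0 0 0 0 -7 0;0 0 0 0 0 -14 0;0 0 0 0 0 -21 0;0 0 0 0 0 -28 0;0 0 0 0 0 -32 0;0 0 0 0 0 -32 0;0 0 0 0 0 -32 0"

```text
time: 11.8
ee_pos: [0.4853, 0.0967, 0.0935]
ee_rot: [-0.0, 0.0, 1.0, -0.0]
ft_force: [-0.4, 0.2, -1.0]
width: 0.0427
gripper_force: 0.0
```

Run:
```python
from h import *
s=env.sense();print(s['time'],s['ee_pos'],s['ee_rot'],s['ft_force'],np.round(s['joint_positions'],3))
```

```text
11.8 [0.48532819 0.09665592 0.09345215] [-3.73830536e-04  2.91285253e-04  9.99999887e-01 -4.54569815e-05] [-0.39204311  0.15230243 -1.00622959] [ 0.066  0.166 -0.479  0.926 -0.     0.066]
```

Run:
```python
from h import *
from scipy.spatial.transform import Rotation as Ro
def T(p,q): M=np.eye(4);M[:3,:3]=Ro.from_quat([q[1],q[2],q[3],q[0]]).as_matrix();M[:3,3]=p;return M
s=env.sense();m=env.camera_model('wrist');C=np.eye(4);C[:3,:3]=m['R'];C[:3,3]=m['t']
K=C@T(s['ee_pos'],s['ee_rot'])
w=T([.49631313,.10007728,.00487736],[-.015260709,.9995208,.02692733,.00041671])
Cn=K@np.linalg.inv(w); f=240/np.tan(np.radians(m['fov_y']/2))
c=-Cn[:3,:3].T@Cn[:3,3]
for u,v in [(66,131),(246,100),(324,109)]:
    d=Cn[:3,:3].T@np.array([(u*1.28-m['cx'])/f,(v*1.6-m['cy'])/f,1]); print((c+d*(.014-c[2])/d[2]).round(4))
```

```text
[0.5368 0.1871 0.014 ]
[0.5596 0.1033 0.014 ]
[0.5566 0.0682 0.014 ]
```

Call:
carry_out:
  commands: "0.5 3 0 0 0 0 0;0.5 5.1 2 0 0 0 0;0.5 5.1 5 0 0 0 0;0.5 5.1 7.5 0 0 0 0;0.5 5.1 8.7 0 0 0 0;0.5 5.1 9.15 0 0 0 0;0.5 5.1 9.15 0 0 0 0;0.5 5.1 9.15 0 0 0 0"

```text
time: 12.47
ee_pos: [0.4809, 0.1477, 0.0031]
ee_rot: [0.0, -0.0, 1.0, 0.0]
ft_force: [0.9, 0.1, 0.2]
width: 0.0426
gripper_force: 0.0
```

Call:
carry_out:
  commands: "-1 0 0 0 0 0 0;-2 0 0 0 0 0 0;-2.8 0 0 0 0 0 0;-3.4 0 0 0 0 0 0;-4 0 0 0 0 0 0;-4.6 0 0 0 0 0 0;-5.0 0 0 0 0 0 0;-5.3 0 0 0 0 0 0;-5.5 0 0 0 0 0 0"

```text
time: 13.22
ee_pos: [0.5263, 0.148, 0.0011]
ee_rot: [-0.009, -0.002, 1.0, 0.001]
ft_force: [-16.0, 0.3, 9.9]
width: 0.0425
gripper_force: 7.9
```

Call:
carry_out:
  commands: "-0.1 0 0 0 0 0 0;-0.2 0 0 0 0 0 0;-0.3 0 0 0 0 0 0;-0.4 0 0 0 0 0 0;-0.4 0 0 0 0 0 0"

```text
time: 13.63
ee_pos: [0.5267, 0.1483, 0.0005]
ee_rot: [-0.012, -0.002, 1.0, 0.001]
ft_force: [-20.0, 1.5, 13.2]
width: 0.0429
gripper_force: 9.4
```

The force is rising 14 mm short of flush, so something is binding. I'll back off and look.

Call:
carry_out:
  commands: "2 0 -0.2 0 0 0 0;5 0 -3 0 0 0 0;5 -4 -7 0 0 0 0;5 -8 -9 0 0 0 0;5 -12 -9 0 0 0 0;5 -16 -9 0 0 0 0;5 -20 -9 0 0 0 0;5 -24 -9 0 0 0 0;5 -24 -9 0 0 0 0;5 -24 -9 0 0 0 0"

```text
time: 14.47
ee_pos: [0.4903, -0.0952, 0.0934]
ee_rot: [0.001, 0.002, 1.0, -0.0]
ft_force: [0.4, 0.1, -0.1]
width: 0.0426
gripper_force: 0.0
```

Run:
```python
from h import *
snap('top','top2');snap('scene','scene2'); s=env.sense();print(s['ee_pos'],s['ee_rot'],s['ft_force'])
a=cv2.imread('pics/scene2.png')[170:330,190:390];b=cv2.imread('pics/top2.png')[170:290,200:400]
cv2.imwrite('pics/c2.png',np.hstack([cv2.resize(a,(400,320),interpolation=2),np.vstack([cv2.resize(b,(400,240),interpolation=2),np.zeros((80,400,3),np.uint8)])]))
```

```text
[ 0.48942452 -0.09203819  0.0927726 ] [-1.01207634e-04 -2.97420724e-04  9.99999826e-01  4.99053434e-04] [ 0.25000946 -0.35606873 -0.14400503]
```

View pics/c2.png

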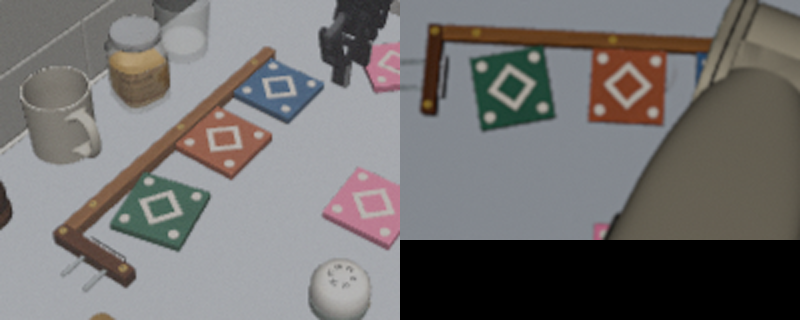

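Run:
```python
from h import *
p=cv2.imread('pics/top2.png');hsv=cv2.cvtColor(p,cv2.COLOR_BGR2HSV)
H,S=hsv[...,0],hsv[...,1]
for n,lo,hi,u0,u1 in [('green',60,95,225,282),('orange',3,14,285,338)]:
    m=((H>=lo)&(H<=hi)&(S>90)).astype(np.uint8); m[:, :u0]=0;m[:,u1:]=0;m[:192]=0;m[260:]=0
    if n=='orange': m[:195]=0
    q=max(cv2.findContours(m,0,2)[0],key=cv2.contourArea); b=cv2.boxPoints(cv2.minAreaRect(q)); w=ray('top',b,.014); e=w-np.roll(w,1,0)
    print(n,b.round(1).tolist(),w[:,:2].round(4).tolist(),'c',w.mean(0)[:2],np.degrees(np.arctan2(e[:,1],e[:,0])).round(1))
print(ray('top',[(223,190),(222.5,218)],.014).round(4).tolist())
a=cv2.imread('pics/scene2.png')[230:310,215:335];b=p[180:245,205:305]
cv2.imwrite('pics/c3.png',np.vstack([cv2.resize(b,(500,325),interpolation=2),cv2.resize(a,(500,270),interpolation=2)]))
```

```text
green [[234.60000610351562, 199.10000610351562], [270.3999938964844, 192.60000610351562], [276.79998779296875, 227.6999969482422], [240.89999389648438, 234.1999969482422]] [[0.6188, 0.2074], [0.6392, 0.1249], [0.5556, 0.1038], [0.5357, 0.1852]] c [0.58729296 0.15531424] [  15.   -76.1 -165.8  103.7]
orange [[293.8999938964844, 229.89999389648438], [296.1000061035156, 192.60000610351562], [337.0, 195.0], [334.79998779296875, 232.3000030517578]] [[0.5524, 0.0637], [0.6424, 0.0645], [0.6417, -0.0315], [0.5519, -0.0308]] c [0.5970832  0.01649345] [ 89.7   0.5 -90.4 179.6]
[[0.6394, 0.2365, 0.014], [0.5717, 0.2313, 0.014]]
```

View pics/c3.png

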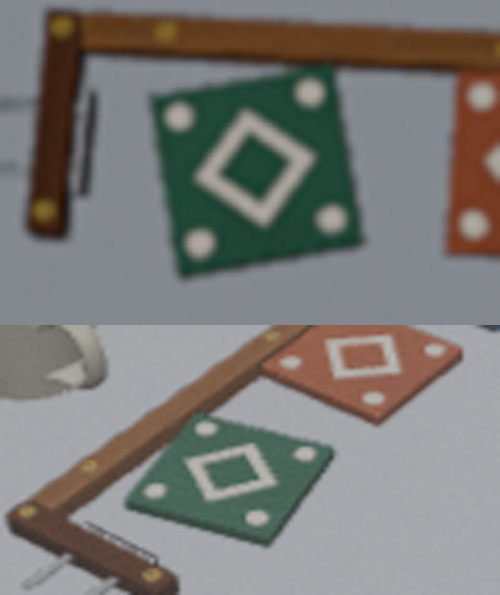

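Green hasn't moved since the first look. It is still 14° askew with its far-right corner on the rail, because a straight push self-locks by friction. I'll push its near-left corner diagonally (+x, +y) with the fingers shut, so it swings about that far corner.

Call:
carry_out:
  commands: "-0.5 4 0 0 0 0 1;-0.5 8 0 0 0 0 1;-0.5 12 0 0 0 0 1;-0.5 16 0 0 0 0 1;-0.5 20 0 0 0 0 1;-0.5 24 0 0 0 0 1;-0.5 27 0 0 0 0 1;-0.5 27 3 0 0 0 1;-0.5 27 5 0 0 0 1;-0.5 27 5 0 0 0 1"

```text
time: 15.4
ee_pos: [0.489, 0.1795, 0.039]
ee_rot: [-0.004, -0.003, 1.0, -0.001]
ft_force: [-0.1, -0.2, -0.6]
width: 0.0
gripper_force: 0.0
```

Call:
carry_out:
  commands: "0 0 2 0 0 0 1;0 0 3.5 0 0 0 1;0 0 3.8 0 0 0 1;0 0 3.8 0 0 0 1"

```text
time: 15.73
ee_pos: [0.4928, 0.1782, 0.0045]
ee_rot: [-0.001, -0.001, 1.0, -0.0]
ft_force: [0.1, -0.4, 0.1]
width: 0.0002
gripper_force: 0.0
```

Call:
carry_out:
  commands: "-1 0.2 0 0 0 0 1;-2 0.4 0 0 0 0 1;-2.8 0.5 0 0 0 0 1;-3.1 0.7 0 0 0 0 1;-3.4 1.1 0 0 0 0 1;-3.7 1.5 0 0 0 0 1;-4.0 2.0 0 0 0 0 1;-4.0 2.0 0 0 0 0 1"

```text
time: 16.4
ee_pos: [0.5356, 0.1988, 0.0053]
ee_rot: [0.001, -0.001, 1.0, 0.0]
ft_force: [0.1, 0.3, 0.7]
width: -0.0001
gripper_force: 0.0
```

Call:
carry_out:
  commands: "-0.2 0.4 0 0 0 0 1;-0.4 0.8 0 0 0 0 1;-0.5 1.2 0 0 0 0 1;-0.6 1.2 0 0 0 0 1;-0.7 1.2 0 0 0 0 1;-0.7 1.2 0 0 0 0 1"

```text
time: 16.9
ee_pos: [0.5409, 0.21, 0.0049]
ee_rot: [-0.0, -0.001, 1.0, 0.0]
ft_force: [-1.1, 0.0, 0.4]
width: -0.0002
gripper_force: 0.6
```

Call:
carry_out:
  commands: "2 0 0 0 0 0 0.5;4 0 0 0 0 0 0;4 -2 0 0 0 0 0;4 -4.5 0.3 0 0 0 0;4 -4.5 0.3 0 0 0 0;3 -4.5 0.3 0 0 0 0;2 -4.5 0.3 0 0 0 0;1.3 -4.5 0.3 0 0 0 0;0.7 -4.5 0.3 0 0 0 0;0.4 -4.5 0.3 0 0 0 0"

```text
time: 17.73
ee_pos: [0.5387, 0.1653, 0.0022]
ee_rot: [0.0, -0.001, 1.0, -0.0]
ft_force: [-3.3, 0.8, 2.6]
width: 0.0425
gripper_force: 1.5
```

Call:
carry_out:
  commands: "-0.1 0 0 0 0 0 0;-0.2 0 0 0 0 0 0;-0.3 0 0 0 0 0 0;-0.4 0 0 0 0 0 0;-0.4 0 0 0 0 0 0"

```text
time: 18.15
ee_pos: [0.5397, 0.1645, 0.0016]
ee_rot: [-0.001, -0.001, 1.0, -0.0]
ft_force: [-4.2, -0.3, 3.3]
width: 0.0427
gripper_force: 2.2
```

Call:
carry_out:
  commands: "-0.1 0 0 0 0 0 0;-0.2 0 0 0 0 0 0;-0.2 0 0 0 0 0 0"

```text
time: 18.4
ee_pos: [0.5404, 0.1641, 0.0015]
ee_rot: [-0.002, -0.001, 1.0, -0.001]
ft_force: [-7.9, -1.4, 5.6]
width: 0.043
gripper_force: 3.7
```

Call:
carry_out:
  commands: "2.5 0 0 0 0 0 0;4 0 -4 0 0 0 0;2 -3 -8 0 0 7 0;0 -7 -9 0 0 14 0;-2 -11 -9 0 0 21 0;-4 -15 -9 0 0 28 0;-5 -19 -9 0 0 35 0;-5 -23 -9 0 0 42 0;-5 -27 -9 0 0 49 0;-5 -30 -9 0 0 56 0"

```text
time: 19.23
ee_pos: [0.5955, -0.1339, 0.0926]
ee_rot: [0.002, 0.471, 0.882, 0.001]
ft_force: [0.1, 0.1, 0.6]
width: 0.0426
gripper_force: 0.0
```

Call:
carry_out:
  commands: "0 0 0 0 0 7 0;0 0 0 0 0 14 0;0 0 0 0 0 21 0;0 0 0 0 0 28 0;0 0 0 0 0 34 0;0 0 0 0 0 34 0"

```text
time: 19.73
ee_pos: [0.5949, -0.1319, 0.0923]
ee_rot: [0.001, 0.707, 0.707, 0.001]
ft_force: [-0.6, -0.1, 0.9]
width: 0.0422
gripper_force: 0.0
```

Run:
```python
from h import *
snap('wrist','w4');s=env.sense();print(s['time'],s['ee_pos'],s['ee_rot'],np.round(s['joint_positions'],2))
```

```text
19.7833 [ 0.59471863 -0.13175146  0.09230351] [0.00124095 0.70578481 0.70842483 0.00072759] [-0.32  0.35 -0.24  0.98  0.    1.24]
```

Call:
carry_out:
  commands: "-4 0 0 0 0 0 0;-5.8 0 2 0 0 0 0;-5.8 0 5 0 0 0 0;-5.8 0 7.5 0 0 0 0;-5.8 0 8.6 0 0 0 0;-5.8 0 9 0 0 0 0;-5.8 0 9 0 0 0 0;-5.8 0 9 0 0 0 0"

```text
time: 20.45
ee_pos: [0.595, -0.1895, 0.0031]
ee_rot: [0.001, 0.706, 0.708, 0.001]
ft_force: [0.8, 1.7, 0.0]
width: 0.0427
gripper_force: 0.0
```

Call:
carry_out:
  commands: "1 0 0 0 0 0 0;1.8 0 0 0 0 0 0;2.4 0 0 0 0 0 0;3 0 0 0 0 0 0;3.6 0 0 0 0 0 0;4.2 0 0 0 0 0 0;4.8 0 0 0 0 0 0;4.8 0 0 0 0 0 0"

```text
time: 21.12
ee_pos: [0.5941, -0.1403, 0.0024]
ee_rot: [0.0, 0.706, 0.708, 0.001]
ft_force: [0.5, -0.0, 0.6]
width: 0.0426
gripper_force: 0.1
```

Call:
carry_out:
  commands: "0.5 0 0 0 0 0 0;1 0 0 0 0 0 0;1.5 0 0 0 0 0 0;2 0 0 0 0 0 0;2.5 0 0 0 0 0 0;3 0 0 0 0 0 0;3.5 0 0 0 0 0 0;4 0 0 0 0 0 0;4.5 0 0 0 0 0 0;5 0 0 0 0 0 0"

```text
time: 21.95
ee_pos: [0.5939, -0.0911, 0.0022]
ee_rot: [0.001, 0.707, 0.708, 0.0]
ft_force: [-0.8, -4.5, 3.5]
width: 0.0427
gripper_force: 2.4
```

Call:
carry_out:
  commands: "0.4 0 0 0 0 0 0;0.8 0 0 0 0 0 0;1.2 0 0 0 0 0 0;1.5 0 0 0 0 0 0"

```text
time: 22.28
ee_pos: [0.5939, -0.076, 0.0022]
ee_rot: [0.0, 0.707, 0.708, 0.0]
ft_force: [-1.0, -5.6, 4.5]
width: 0.0428
gripper_force: 2.6
```

Call:
carry_out:
  commands: "0.3 0 0 0 0 0 0;0.6 0 0 0 0 0 0;0.8 0 0 0 0 0 0"

```text
time: 22.53
ee_pos: [0.5939, -0.0684, 0.0022]
ee_rot: [0.001, 0.707, 0.708, -0.0]
ft_force: [-0.3, -5.8, 4.4]
width: 0.0428
gripper_force: 3.0
```

Call:
carry_out:
  commands: "0.3 0 0 0 0 0 0;0.6 0 0 0 0 0 0;0.7 0 0 0 0 0 0"

```text
time: 22.78
ee_pos: [0.5938, -0.0614, 0.0022]
ee_rot: [0.001, 0.707, 0.708, -0.0]
ft_force: [0.1, -5.9, 3.7]
width: 0.0426
gripper_force: 3.0
```

Run:
```python
from h import *
snap('top','top3');snap('wrist','w5');s=env.sense();print(s['time'],s['ee_pos'],s['ft_force'])
a=cv2.imread('pics/w5.png');b=cv2.imread('pics/top3.png')[170:270,200:400]
cv2.imwrite('pics/c4.png',np.vstack([cv2.resize(a,(400,300),interpolation=cv2.INTER_AREA),cv2.resize(b,(400,200),interpolation=cv2.INTER_CUBIC)]))
```

```text
22.8833 [ 0.59383386 -0.06132081  0.00220282] [ 0.60663398 -5.21602161  4.42383416]
```

View pics/c4.png

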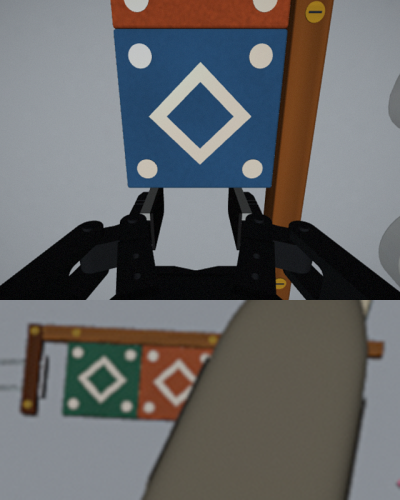

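Wrist view: blue and orange butt edge to edge (seam at row ~28) along the rail. Top view: green follows orange, with about 15–20 mm left to the bumper, which is at column 45. I'll continue slowly.

Call:
carry_out:
  commands: "0.25 0 0 0 0 0 0;0.5 0 0 0 0 0 0;0.75 0 0 0 0 0 0;0.8 0 0 0 0 0 0"

```text
time: 23.22
ee_pos: [0.5937, -0.0534, 0.0022]
ee_rot: [0.001, 0.707, 0.708, -0.0]
ft_force: [-0.3, -6.5, 4.3]
width: 0.0427
gripper_force: 3.0
```

Call:
carry_out:
  commands: "0.15 0 0 0 0 0 0;0.3 0 0 0 0 0 0;0.4 0 0 0 0 0 0;0.4 0 0 0 0 0 0"

```text
time: 23.55
ee_pos: [0.5937, -0.0495, 0.0022]
ee_rot: [0.001, 0.707, 0.708, -0.0]
ft_force: [0.5, -5.6, 4.3]
width: 0.0426
gripper_force: 2.7
```

Call:
carry_out:
  commands: "0.15 0 0 0 0 0 0;0.3 0 0 0 0 0 0;0.4 0 0 0 0 0 0;0.4 0 0 0 0 0 0"

```text
time: 23.88
ee_pos: [0.5937, -0.0455, 0.0022]
ee_rot: [0.001, 0.707, 0.708, -0.0]
ft_force: [0.5, -5.7, 4.9]
width: 0.0427
gripper_force: 2.8
```

Call:
carry_out:
  commands: "0.15 0 0 0 0 0 0;0.3 0 0 0 0 0 0;0.4 0 0 0 0 0 0;0.4 0 0 0 0 0 0"

```text
time: 24.22
ee_pos: [0.5937, -0.0415, 0.0022]
ee_rot: [0.001, 0.707, 0.708, -0.0]
ft_force: [0.3, -5.2, 3.5]
width: 0.0427
gripper_force: 2.8
```

Call:
carry_out:
  commands: "0.15 0 0 0 0 0 0;0.3 0 0 0 0 0 0;0.3 0 0 0 0 0 0"

```text
time: 24.47
ee_pos: [0.5937, -0.0389, 0.0022]
ee_rot: [0.001, 0.707, 0.708, -0.001]
ft_force: [0.4, -6.7, 4.4]
width: 0.0427
gripper_force: 3.3
```

Moved 2.6 of 3 mm and the force is rising: contact with the bumper is near.

Call:
carry_out:
  commands: "0.1 0 0 0 0 0 0;0.2 0 0 0 0 0 0;0.2 0 0 0 0 0 0"

```text
time: 24.72
ee_pos: [0.5937, -0.0389, 0.0022]
ee_rot: [0.002, 0.707, 0.707, -0.002]
ft_force: [-0.7, -11.6, 3.5]
width: 0.0427
gripper_force: 5.7
```

Call:
carry_out:
  commands: "0.15 0 0 0 0 0 0;0.25 0 0 0 0 0 0;0.25 0 0 0 0 0 0;0.25 0 0 0 0 0 0;0.25 0 0 0 0 0 0;0.25 0 0 0 0 0 0;0.25 0 0 0 0 0 0;0.25 0 0 0 0 0 0"

```text
time: 25.38
ee_pos: [0.5937, -0.0388, 0.0023]
ee_rot: [0.004, 0.707, 0.707, -0.004]
ft_force: [-1.0, -16.6, 3.6]
width: 0.0424
gripper_force: 8.4
```

Call:
carry_out:
  commands: "-1.5 0 0 0 0 0 0;-4 0 0 0 0 0 0;-5 0 -4 0 0 0 0;-8 -2 -8 0 0 0 0;-12 -4 -12 0 0 0 0;-16 -6 -15 0 0 0 0;-20 -8 -18 0 0 0 0;-24 -10 -18 0 0 0 0;-28 -12 -18 0 0 0 0;-32 -14 -18 0 0 0 0"

```text
time: 26.22
ee_pos: [0.4791, -0.3027, 0.177]
ee_rot: [-0.0, 0.706, 0.708, 0.002]
ft_force: [0.5, -0.2, 1.4]
width: 0.0428
gripper_force: 0.0
```

Call:
carry_out:
  commands: "-4 -1 0 0 0 0 0;-8 -2 0 0 0 0 0;-10 -3 0 0 0 0 0;-10 -3 0 0 0 0 0"

```text
time: 26.55
ee_pos: [0.4481, -0.4056, 0.1748]
ee_rot: [-0.001, 0.708, 0.706, 0.001]
ft_force: [0.1, 0.5, 0.2]
width: 0.0429
gripper_force: 0.0
```

Run:
```python
from h import *
p,d=snap('top','top4');p=cv2.imread('pics/top4.png');hsv=cv2.cvtColor(p,cv2.COLOR_BGR2HSV)
H,S=hsv[...,0],hsv[...,1]; T={}
for n,lo,hi in [('green',60,92),('orange',3,14),('blue',98,118)]:
    m=((H>=lo)&(H<=hi)&(S>100)).astype(np.uint8); m[:196]=0;m[250:]=0;m[:,:225]=0;m[:,370:]=0
    q=max(cv2.findContours(m,0,2)[0],key=cv2.contourArea); b=cv2.boxPoints(cv2.minAreaRect(q)); w=ray('top',b,.014); e=w-np.roll(w,1,0)
    print(n,w[:,:2].round(4).tolist(),w.mean(0)[:2].round(4),np.degrees(np.arctan2(e[:,1],e[:,0])).round(1))
c=p[175:245,205:345]; cv2.imwrite('pics/c5.png',cv2.resize(c,None,fx=5.7,fy=5.7,interpolation=2))
print(env.sense()['ee_pos'])
```

```text
green [[0.625, 0.2305], [0.6294, 0.1509], [0.5549, 0.1449], [0.5507, 0.2235]] [0.59   0.1875] [   5.3  -86.9 -175.4   93.1]
orange [[0.5525, 0.1456], [0.6354, 0.1471], [0.6343, 0.0593], [0.5515, 0.0591]] [0.5934 0.1028] [  89.3    1.   -90.7 -179.9]
blue [[0.552, 0.056], [0.6388, 0.0574], [0.639, -0.0279], [0.5523, -0.0281]] [0.5956 0.0143] [  90.2    0.9  -89.9 -179.9]
[ 0.44860391 -0.40328597  0.1746831 ]
```

View pics/c5.png

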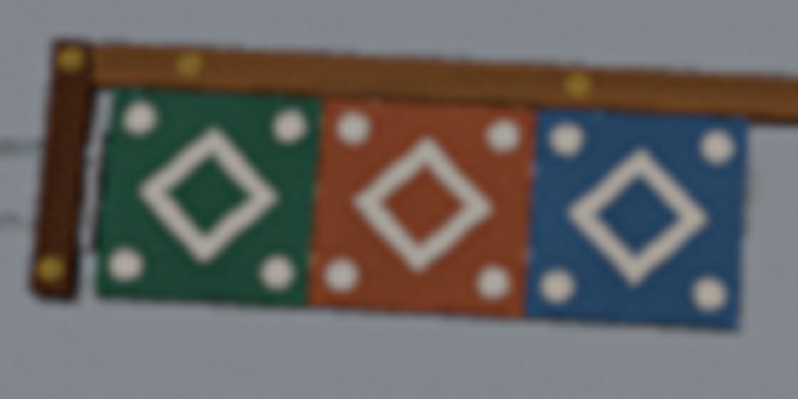

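All three tiles sit edge to edge on the bumper and look flush. The row mask clipped the green contour, so I'll check its squareness from the corner dots instead.

Run:
```python
from h import *
p=cv2.imread('pics/top4.png')[175:245,205:345]
hs=cv2.cvtColor(cv2.resize(p,None,fx=5.7,fy=5.7,interpolation=2),cv2.COLOR_BGR2HSV).astype(float)
wgt=hs[...,2]
D=dict(green=[(139,119),(289,126),(277,273),(125,265)],orange=[(352,128),(502,136),(493,284),(341,275)],blue=[(567,139),(716,147),(709,294),(557,287)])
for n,pts in D.items():
    o=[]
    for u,v in pts:
        y,x=np.mgrid[v-24:v+25,u-24:u+25]; w=wgt[v-24:v+25,u-24:u+25]; w=np.clip(w-np.percentile(w,40)-25,0,None)*((x-u)**2+(y-v)**2<23**2)
        o.append((205+((w*x).sum()/w.sum()+.5)/5.7-.5,175+((w*y).sum()/w.sum()+.5)/5.7-.5))
    w=ray('top',o,.014)[:,:2]; e=[w[1]-w[0],w[2]-w[3],w[3]-w[0],w[2]-w[1]]
    a=[(np.degrees(np.arctan2(*k[::-1]))+45)%90-45 for k in e]
    print(n,w.mean(0).round(4),np.round(a,1),np.mean(a).round(2))
```

```text
green [0.5963 0.1903] [-0.1  0.1 -0.2  0.1] -0.04
orange [0.5969 0.1023] [0.1 0.5 0.2 0.2] 0.22
blue [0.5969 0.0144] [ 0.1  0.2 -0.   0.1] 0.1
```

The dots put the tile centres at x = 0.5963, 0.5969 and 0.5969 m, all within 0.3° of square and spaced 88 mm apart, so the row is tight. I'll hand it in.

```bash
python3 -c "
from station import env
print(env.job_done())"
```

```text
the job is handed in; nothing more can be done
None
```

The row is done and handed in at about 27 s: green, orange and blue lie tight against the bumper after a press of about 17 N held half a second, spaced 88 mm centre to centre, with centres within 0.6 mm of one line along the rail and within 0.3° of square; the hand-in returned no verdict.

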